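# Scrub out the basting pot with the long brush

## Robot

A 6-joint arm with a two-finger parallel gripper is mounted at the origin on the work surface. World frame = base frame: x ahead of the robot, y to its left, z up, the work surface at z = 0. Lengths are in m, angles in rad, forces in N, time in s.
With the tool pointing down it reaches from about 0.225 to 0.875 m from the base axis. Payload 3.4 kg.
Tool frame: the origin (TCP) lies at the very end of the fingers, on their centre line; the grasp point (between the pads) lies 19 mm behind it (manip.tcp_to_grasp is the distance from the TCP to the grasp point, in m); z points along the fingers, y is the line along which they close (so a half turn about z gives the same grasp; the last joint's range is limited). The gripper opens to 85 mm and grips with 20 to 120 N. Pads are 22 mm wide; open, the fingers measure 114 mm over their backs; the gripper's body (76 mm by 85 mm) begins 54 mm behind the grasp point. The pads swing forward as they close: fully open they stand 13 mm farther back than shut.
Start: joints at [-1.268, 0.276, 1.505, -0, 1.361, -0.121], TCP at [0.236, -0.524, 0.231] pointing down, gripper open.
Joint ranges: [-2.89, 2.89], [-0.75, 2.08], [0.22, 2.7], [-1.18, 4.32], [0.11, 2.71], [-2.7, 2.7]. Speed limits (rad/s): [2.57, 2.57, 3.14, 3.14, 3.14, 3.14].

## Interface

Orientations are given as a unit quaternion [w, x, y, z].
In Python, from rig import status, get_image, job, manip gives the robot as it stands.
- The arm moves only by the tool apply_moves, never from a script. Its arguments are lists of equal length, an entry for each row: "xyz": the shift along the tool's x, y, z each as a share of 0.3 m, from -1 to 1, a list of three; "rot": the turn, a rotation vector about the tool's x, y, z each as a share of 60 degrees, from -1 to 1, a list of three; "hand": the opening, from -1 (shut) to 1 (fully open). A call has 1 to 8 rows; each row shifts and turns the commanded pose from where the row before left it, along the tool's axes as they then stand; what a row does not reach is not made up. A row lasts 1/8 s, in which the tool goes at most 62.5 mm and 10.7 degrees, less where a joint would pass 70% of its speed; a pose out of reach is approached as far as the arm can. A call with a number of a shift or a turn outside -1 to 1 is refused whole. A call with a gripper value outside its range is refused whole. The fingers move at their own pace and stop on an object; "force" is the grip in N (left out, the last holds). Time passes only in rows, so rows that do not move let the fingers close. It gives the time, the measured TCP pose, the force, the opening and the grip force at its end, in the units of the state.
- status.get_state(): the state, without advancing time (a new reading comes with each control period).
- get_image(name): name is "side" or "top" or "wrist"; returns a dict with "pixels" (400x640x3 uint8, red, green, blue), "fovy" (degrees; the focal length in pixels is half the picture's height over the tangent of half this angle, whatever the lens; pixels are square), "cx", "cy" (the principal point, pixels), "dist" ([k1, k2, p1, p2, k3] as OpenCV has them; the pictures are not rectified), "origin" and "orientation" of the camera in the world; the wrist camera has in their place "tool_from_camera" (4x4, takes a point from camera to tool coordinates, whose origin is the TCP and whose axes are the flange's). Camera axes: x right, y down, z forward; pixel columns grow to the right and rows downward; lengths in m; the calibration is good to about 2 mm. A picture is of the moment at which its call begins: read the wrist's pose just before it. There is no depth.
- job.sign_off(): hands the job in; it is judged then, once.
The state is a dict: "clock": time; "qpos": joint angles; "qd": joint speeds; "effort": joint torques, N m; "position": TCP position; "ee_rot": TCP orientation; "contact_force": force on the tool from outside, world axes, zero at the start; "moment": the same for the moment, N m; "width": finger opening in m; "gripper_force": force on a finger pad.
Only numpy, scipy, OpenCV 4.12 (cv2) and the standard library are available. Lean on these libraries where they do the work, as an engineer would, in place of code of your own. Each camera call takes 0.05 s, during which the arm holds its last target. There are 200 camera calls.

## Task

Take the long round brush out of its crock and scrub the inside of the tall cast-iron pot with at least three full strokes: down to the pot's floor each time, and up between them until about half of the bristles stand above the rim. Leave the pot standing where it is, then put the brush back in its crock, handle up, and let go; leave everything else on the ledge undisturbed.

Things in the scene. Friction and masses are not known exactly. Their poses are not given: they have to be found in the camera images.
- brush: long round brush, 205 mm, about 0.17 kg, upright in the crock at the start, handle up, round all about. Origin: centre of its lower end (flat foot 34 mm across); z to the handle's top. Bristles 4 to 60 mm above the origin, 64 mm across, rounded ends, six tufts springing inward (0.25 N/mm each, up to 10 mm). Wire stem to 88 mm; wooden handle 24 mm thick from 88 to 205 mm
- pot: tall black cast-iron pot, loose, about 0.75 kg, 106 mm high. Bore 60 mm up to 88 mm, flaring to 69 mm at the mouth; wall 4 mm; inner floor 6 mm above the ledge. Bristles rub its wall all round and drag with a few newtons. One loop handle towards its +y, out to 71 mm from the axis, 21 to 89 mm high. Origin: centre of its underside, z up
- crock: squat white glazed crock in which the brush stands at the start, loose, 0.9 kg. 86 mm high, 96 mm outside diameter, bore 78 mm, inner floor 8 mm above the ledge. Origin: centre of its underside, z up
- molcajete: bystander: dark basalt mortar on three legs with its pestle in it, 176 mm across, about 140 mm high with the pestle. Origin: centre of its underside
- bowl: bystander: aluminium basting bowl, 156 mm across, 55 mm high. Origin: centre of its underside
- tub: bystander: blue plastic tub with its lid on, 115 x 162 mm, 75 mm high. Origin: centre of its underside
- tongs: bystander: wooden tongs lying along their x axis, 245 mm long, about 50 mm wide, 22 mm high. Origin: middle, on the ledge
- grillbrush: bystander: flat steel grill brush lying on its back along its x axis, handle to -x, from -155 to +201 mm, 75 mm wide, 25 mm high. Origin: on the ledge, below its shank
- trivet: bystander: folded cast-aluminium trivet, 190 x 108 mm, 28 mm high. Origin: centre of its underside

How it is judged:
By the outcome, as a careful person would: the job done as asked, in the order asked, and still so for the second after the job is handed in, with the robot touching nothing.
It also fails if it takes over 56 s, if anything falls off the work surface, if the arm or the gripper's body presses on something with over 40 N, if the wrist force passes 120 N, or if a joint passes its speed limit or range.

## Working session

There is one attempt and no reset: what is moved stays moved. The work goes in short steps, Python scripts to look and compute and a tool call to move; the robot and the scene stay as the last step left them, time stands still between calls to the robot, and variables do not carry over. Pictures are saved under pics/ and viewed, at most 10 in all, crops included, and the job is handed in when it is done.

Besides the shell and the picture viewer there is one more tool, called after ">>>" as name(argument=value, ...) on one line, values as JSON. apply_moves: Moves the arm, as the interface text tells. Its arguments: {"type":"object","properties":{"xyz":{"type":"array","items":{"type":"array","items":{"type":"number","minimum":-1,"maximum":1}}},"rot":{"type":"array","items":{"type":"array","items":{"type":"number","minimum":-1,"maximum":1}}},"hand":{"type":"array","items":{"type":"number"}},"force":{"type":"number"}},"required":["xyz","rot","hand"]}

```bash
mkdir -p pics; ls; python3 - <<'E'
from rig import status,get_image,job,manip
import cv2
s=status.get_state();print(s)
for n in("side","top"):
    d=get_image(n);cv2.imwrite(f"pics/{n}0.png",d["pixels"][:,:,::-1])
    print(n,{k:v for k,v in d.items() if k!="pixels"})
E
```

```text
pics
{'clock': 0.0, 'qpos': array([-1.26796844e+00,  2.76610690e-01,  1.50615379e+00,  2.22232421e-05,
        1.36072042e+00, -1.21021378e-01]), 'qd': array([ 5.93668453e-04, -1.14413432e-03,  1.70691471e-03,  2.08891963e-06,
       -4.67685998e-04,  1.07473061e-03]), 'effort': array([-9.92474634e-04, -4.16771686e+01, -2.45804483e+01,  5.96083942e-05,
        1.11713944e-02, -4.89907293e-06]), 'position': array([ 0.23630916, -0.52360048,  0.23042255]), 'ee_rot': array([-9.43199513e-04,  9.77627947e-01,  2.10339493e-01, -7.50666738e-05]), 'contact_force': array([-0.58822304, -0.30316655, -0.42016641]), 'moment': array([-0.00668579,  0.01400312,  0.01230496]), 'gripper_force': 0.0, 'width': 0.0855630042463493}
side {'fovy': 51.611411759210185, 'cx': 318.8474282798274, 'cy': 200.98595842579883, 'dist': array([0.01761792, 0.        , 0.        , 0.        , 0.        ]), 'origin': array([0.04361309, 0.49924714, 0.84360064]), 'orientation': array([ 0.14798541, -0.37896872,  0.84534546, -0.34622836])}
top {'fovy': 48.18441532958026, 'cx': 317.2868518584352, 'cy': 203.99809386833593, 'dist': array([-0.03481181,  0.        ,  0.        ,  0.        ,  0.        ]), 'origin': array([ 5.03598094e-01, -5.49546489e-04,  1.42275891e+00]), 'orientation': array([-0.01909396,  0.71669129, -0.69656422,  0.0280588 ])}
```

View pics/side0.png

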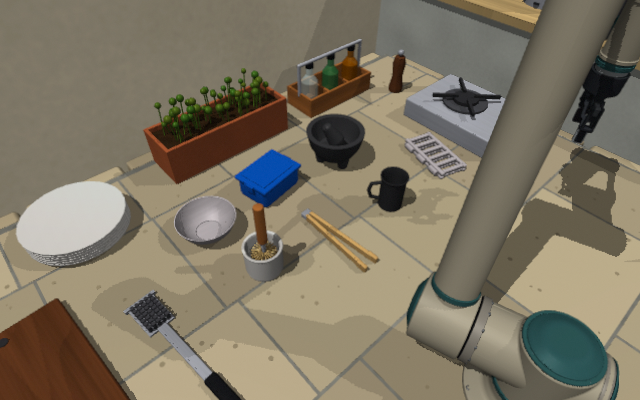

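View pics/top0.png

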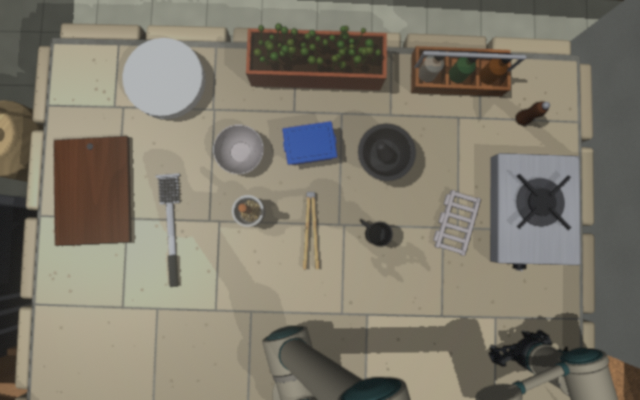

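The side view has the brush top at about (259,208), the crock around (263,255) and the pot at (393,190) with its loop to the left. In the top view the crock is at (248,210) and the pot at (378,233) with its loop at (364,224). I'll enlarge crops of these to get precise pixels.

```bash
python3 - <<'E'
import cv2,numpy as np
s=cv2.imread("pics/side0.png");t=cv2.imread("pics/top0.png")
f=lambda im,x,y,w,h:cv2.resize(im[y:y+h,x:x+w],None,fx=5,fy=5,interpolation=cv2.INTER_CUBIC)
a=np.hstack([f(s,225,195,80,60+30)[:450],f(s,355,160,70,90)])
b=np.hstack([f(t,220,190,60,50)*1,f(t,350,205,60,50)])
cv2.imwrite("pics/c1.png",a)
b=np.clip(b.astype(float)*1.6,0,255).astype(np.uint8)
cv2.imwrite("pics/c2.png",b);print(a.shape,b.shape)
E
```

```text
(450, 750, 3) (250, 600, 3)
```

View pics/c1.png

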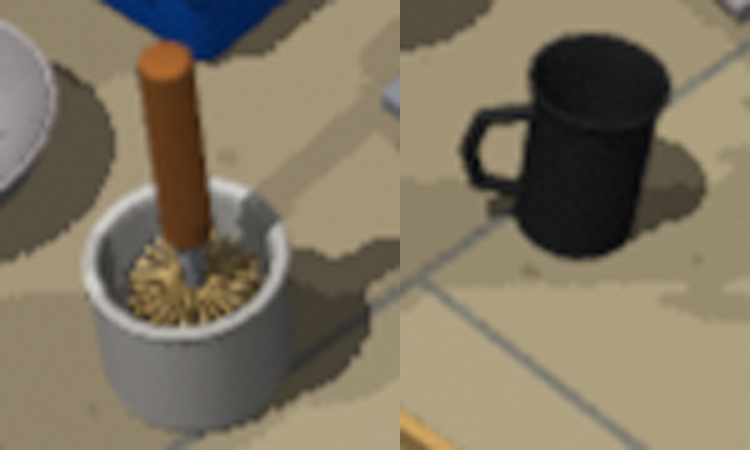

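View pics/c2.png

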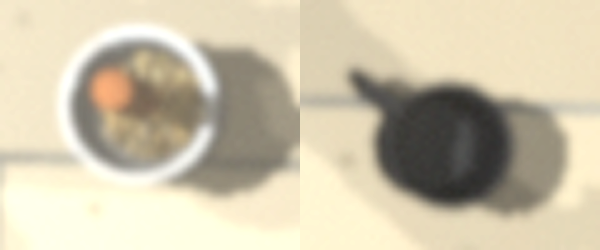

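Crop c1 gives the brush top at side (257.9,206.3), the crock rim centre at (262.2,247.0) and the pot mouth centre at (394.4,175.6). Crop c2 gives the brush top at top-view (241.8,207.4), the crock rim at (247.2,210.4), the pot mouth at (378.4,233.4) and its loop end at (360.6,220). I'll triangulate these.

```bash
cat > h.py <<'E'
import numpy as np,cv2
from scipy.spatial.transform import Rotation as R
def rot(q): return R.from_quat([q[1],q[2],q[3],q[0]])
def K(d):
    f=200/np.tan(np.radians(d["fovy"])/2); return np.array([[f,0,d["cx"]],[0,f,d["cy"]],[0,0,1.]])
def ray(d,uv):
    p=cv2.undistortPoints(np.array([[uv]],float),K(d),d["dist"])[0,0]
    v=np.array([*p,1.])
    v=d["R"]@v; return d["o"],v/np.linalg.norm(v)
def prep(d,s=None):
    if "origin" in d: d["R"]=rot(d["orientation"]).as_matrix(); d["o"]=np.array(d["origin"])
    else:
        T=np.eye(4);T[:3,:3]=rot(s["ee_rot"]).as_matrix();T[:3,3]=s["position"];T=T@np.array(d["tool_from_camera"]);d["R"]=T[:3,:3];d["o"]=T[:3,3]
    return d
def tri(rs):
    A=sum(np.eye(3)-np.outer(v,v) for o,v in rs);b=sum((np.eye(3)-np.outer(v,v))@o for o,v in rs)
    p=np.linalg.solve(A,b);return p,[np.linalg.norm((np.eye(3)-np.outer(v,v))@(p-o))*1e3 for o,v in rs]
def plane(r,z): o,v=r; return o+v*(z-o[2])/v[2]
def proj(d,P):
    Rc=d["R"].T; return cv2.projectPoints(np.atleast_2d(P).astype(float),cv2.Rodrigues(Rc)[0],-Rc@d["o"],K(d),np.array(d["dist"]))[0][:,0]
E
python3 - <<'E'
from h import *;from rig import get_image,manip
np.set_printoptions(precision=4,suppress=True)
s=prep(get_image("side"));t=prep(get_image("top"))
for n,a,b,z in [("brush",(257.9,206.3),(241.8,207.4),.21),("crock",(262.2,247.),(247.2,210.4),.086),("pot",(394.4,175.6),(378.4,233.4),.106)]:
    r=[ray(s,a),ray(t,b)];print(n,*tri(r),plane(r[0],z),plane(r[1],z))
print("loop",plane(ray(t,(360.6,220)),.06), plane(ray(s,(262.8,249.5)),.085),manip.tcp_to_grasp)
E
```

```text
brush [0.5691 0.1889 0.2117] [np.float64(0.6357606666567784), np.float64(0.6357606666566801)] [0.5701 0.1876 0.21  ] [0.5697 0.1897 0.21  ]
crock [0.5677 0.1931 0.0783] [np.float64(0.8025529894904181), np.float64(0.8025529894901471)] [0.5619 0.1956 0.086 ] [0.5679 0.1926 0.086 ]
pot [ 0.5091 -0.1991  0.1074] [np.float64(1.478882559030995), np.float64(1.4788825590308694)] [ 0.5089 -0.2015  0.106 ] [ 0.5102 -0.1984  0.106 ]
loop [ 0.5498 -0.1501  0.06  ] [0.5559 0.1985 0.085 ] 0.0187
```

Checks hold: the brush top comes out at z 0.212 against 0.213 expected, and the pot rim at 0.107 against 0.106. First I'll turn the tool to align with the world axes and rise, then look near the pot with the wrist camera.

>>> apply_moves(xyz=[[0,0,-0.11],[0,0,-0.11],[0,0,-0.11],[0,0,0]], rot=[[0,0,0.135],[0,0,0.135],[0,0,0.135],[0,0,0]], hand=[1,1,1,1])

```text
clock: 0.7
position: [0.2368, -0.5254, 0.333]
ee_rot: [0.003, 1.0, 0.0, 0.001]
contact_force: [0.7, -0.4, 0.6]
width: 0.0854
gripper_force: 0.0
```

>>> apply_moves(xyz=[[0.085,-0.135,0],[0.085,-0.135,0],[0.085,-0.135,0],[0.085,-0.135,0],[0.085,-0.135,0],[0.085,-0.135,0],[0.085,-0.135,0],[0.085,-0.135,0]], rot=[[0,0,0],[0,0,0],[0,0,0],[0,0,0],[0,0,0],[0,0,0],[0,0,0],[0,0,0]], hand=[1,1,1,1,1,1,1,1])

```text
clock: 1.7
position: [0.4407, -0.1985, 0.3289]
ee_rot: [-0.0, 1.0, 0.001, -0.001]
contact_force: [-0.0, 0.2, -0.4]
width: 0.0851
gripper_force: 0.0
```

>>> apply_moves(xyz=[[0,0,0],[0,0,0]], rot=[[0,0,0],[0,0,0]], hand=[1,1])

```text
clock: 1.95
position: [0.44, -0.2003, 0.3293]
ee_rot: [-0.0, 1.0, 0.0, -0.001]
contact_force: [0.1, -0.2, 0.1]
width: 0.0856
gripper_force: 0.0
```

```bash
cat > w.py <<'E'
import sys
from h import *;from rig import get_image,status
np.set_printoptions(precision=4,suppress=True)
s=status.get_state();d=prep(get_image("wrist"),s);cv2.imwrite(f"pics/{sys.argv[1]}.png",d["pixels"][:,:,::-1])
import pickle;pickle.dump(d,open(sys.argv[1]+".pkl","wb"))
print(s["clock"],s["position"],s["ee_rot"],s["qpos"],d["o"],d["R"],d["fovy"])
print(proj(d,[[.509,-.199,.106],[.57,.189,.213],[.566,.194,.086]]))
E
python3 w.py w1
```

```text
1.95 [ 0.44   -0.2003  0.3293] [-0.0001  1.      0.0005 -0.001 ] [-0.5705  0.0946  1.4987 -0.001   1.55    0.9994] [ 0.5139 -0.2015  0.4722] [[ 0.0005 -0.956  -0.2932]
 [-1.     -0.0003 -0.0008]
 [ 0.0007  0.2932 -0.956 ]] 66.76577882228652
[[ 316.4747  112.8376]
 [-216.8744   23.659 ]
 [ -27.7051   58.7257]]
```

View pics/w1.png

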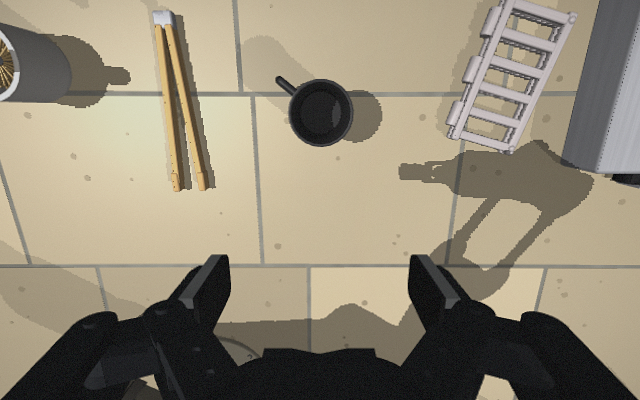

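The wrist picture shows the pot mouth at about (321,112), the loop to its upper left (280,80), the tongs and part of the crock. I'll refine the pot's position with a silhouette fit in all three views.

```bash
cat > fit.py <<'E'
from h import *;from scipy.optimize import minimize
a=np.linspace(0,2*np.pi,60);C=np.c_[np.cos(a),np.sin(a),0*a]
def hullmask(d,x,y,rings,box,S=4):
    P=np.vstack([C*[r,r,0]+[x,y,z] for r,z in rings]);p=(proj(d,P)-box[:2]+.5)*S-.5
    m=np.zeros((box[3]*S,box[2]*S),np.uint8)
    cv2.fillConvexPoly(m,np.round(cv2.convexHull(p.astype(np.float32))*16).astype(np.int32),255,shift=4)
    return cv2.resize(m,(box[2],box[3]),interpolation=cv2.INTER_AREA)/255.
def fit(d,mask,rings,box,x0):
    f=lambda q:np.abs(hullmask(d,*q,rings,box)-mask).sum()
    best=min((minimize(f,[x0[0]+i,x0[1]+j],method="Nelder-Mead",options=dict(initial_simplex=[[x0[0]+i,x0[1]+j],[x0[0]+i+.004,x0[1]+j],[x0[0]+i,x0[1]+j+.004]])) for i in(-.003,.003) for j in(-.003,.003)),key=lambda r:r.fun)
    return best.x,best.fun,mask.sum()
E
python3 - <<'E'
from fit import *;import pickle;from rig import get_image
d1=pickle.load(open("w1.pkl","rb"));s=prep(dict(get_image("side")));t=prep(dict(get_image("top")))
s["pixels"]=cv2.imread("pics/side0.png")[:,:,::-1];t["pixels"]=cv2.imread("pics/top0.png")[:,:,::-1]
for d,box,th,k in[(d1,(265,60,110,110),60,15),(s,(360,160,65,60),45,11),(t,(355,212,50,45),60,9)]:
    g=d["pixels"][box[1]:box[1]+box[3],box[0]:box[0]+box[2]].max(2);m=(g<th).astype(np.uint8)
    m=cv2.morphologyEx(m,cv2.MORPH_CLOSE,np.ones((5,5)))
    m=cv2.morphologyEx(m,cv2.MORPH_OPEN,cv2.getStructuringElement(cv2.MORPH_ELLIPSE,(k,k)))
    n,l,st,_=cv2.connectedComponentsWithStats(m);m=l==1+np.argmax(st[1:,4])
    print(fit(d,m.astype(float),[(.0385,.106),(.034,.088),(.034,0)],box,(.51,-.201)))
E
```

```text
(array([ 0.50731741, -0.20309904]), np.float64(477.17254901960786), np.float64(3166.0))
(array([ 0.51122611, -0.202168  ]), np.float64(157.76470588235293), np.float64(1001.0))
(array([ 0.51039303, -0.20089348]), np.float64(114.43529411764706), np.float64(475.0))
```

Pot ≈ (0.510, −0.202). Now to the brush, stopping just short of it for a look.

>>> apply_moves(xyz=[[0.02,-0.162,0],[0.02,-0.162,0],[0.02,-0.162,0],[0.02,-0.162,0],[0.02,-0.162,0],[0.02,-0.162,0],[0.02,-0.162,0],[0.02,-0.162,0]], rot=[[0,0,0],[0,0,0],[0,0,0],[0,0,0],[0,0,0],[0,0,0],[0,0,0],[0,0,0]], hand=[1,1,1,1,1,1,1,1])

```text
clock: 3.1
position: [0.4892, 0.1889, 0.3303]
ee_rot: [0.0, 1.0, -0.001, 0.0]
contact_force: [1.0, 0.2, -0.8]
width: 0.0854
gripper_force: 0.0
```

>>> apply_moves(xyz=[[0,0,0],[0,0,0]], rot=[[0,0,0],[0,0,0]], hand=[1,1])

```text
clock: 3.35
position: [0.4888, 0.1873, 0.33]
ee_rot: [0.001, 1.0, -0.001, -0.0]
contact_force: [-0.2, 0.6, 0.1]
width: 0.0854
gripper_force: 0.0
```

```bash
python3 w.py w2
```

```text
3.35 [0.4888 0.1873 0.33  ] [ 0.0006  1.     -0.0006 -0.0003] [ 0.2338  0.1573  1.4225 -0.0011  1.5626  1.8058] [0.5625 0.1862 0.473 ] [[-0.0016 -0.9564 -0.2919]
 [-1.      0.0022 -0.0015]
 [ 0.0021  0.2919 -0.9564]] 66.76577882228652
[[641.5441 153.9485]
 [314.6516  99.1593]
 [311.7086 105.8557]]
```

View pics/w2.png

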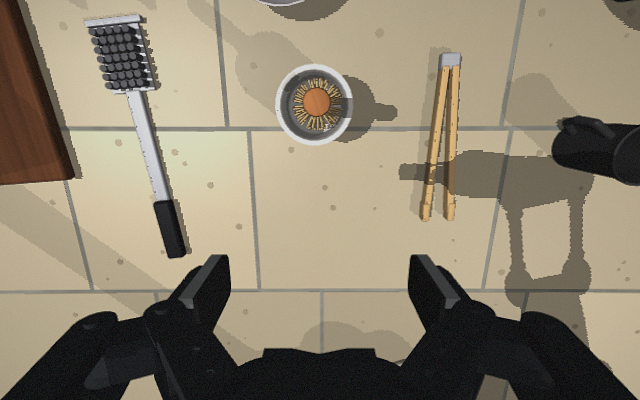

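The wrist view shows the handle top at (317,102), centred in the crock at (315,105), so the brush is upright at about (0.568,0.188) and the crock at about (0.567,0.191). Next I move over it and descend to grasp.

>>> apply_moves(xyz=[[0.132,0,0],[0.132,0,0],[0,0,0],[0,0,0.14],[0,0,0.14],[0,0,0.14],[0,0,0.15],[0,0,0]], rot=[[0,0,0],[0,0,0],[0,0,0],[0,0,0],[0,0,0],[0,0,0],[0,0,0],[0,0,0]], hand=[1,1,1,1,1,1,1,1])

```text
clock: 4.4
position: [0.5644, 0.1867, 0.1564]
ee_rot: [0.001, 1.0, -0.001, -0.004]
contact_force: [-0.4, 0.4, 0.7]
width: 0.0853
gripper_force: 0.0
```

>>> apply_moves(xyz=[[0,0,0],[0,0,0],[0,0,0],[0,0,0],[0,0,0],[0,0,0],[0,0,0],[0,0,0]], rot=[[0,0,0],[0,0,0],[0,0,0],[0,0,0],[0,0,0],[0,0,0],[0,0,0],[0,0,0]], hand=[-1,-1,-1,-1,-1,-1,-1,-1], force=80)

```text
clock: 5.4
position: [0.5688, 0.1889, 0.1609]
ee_rot: [-0.0, 1.0, -0.0, 0.001]
contact_force: [-0.0, 0.8, 5.8]
width: 0.0221
gripper_force: 78.0
```

>>> apply_moves(xyz=[[0,0,-0.05],[0,0,-0.1],[0,0,-0.12],[0,0,-0.12],[0,0,-0.11],[0,0,0]], rot=[[0,0,0],[0,0,0],[0,0,0],[0,0,0],[0,0,0],[0,0,0]], hand=[-1,-1,-1,-1,-1,-1])

```text
clock: 6.15
position: [0.5691, 0.1888, 0.3125]
ee_rot: [-0.001, 1.0, -0.0, 0.003]
contact_force: [-0.1, -0.4, -0.9]
width: 0.0224
gripper_force: 78.2
```

>>> apply_moves(xyz=[[-0.02,0.13,0],[-0.02,0.13,0],[-0.02,0.13,0],[-0.02,0.13,0],[-0.02,0.13,0],[-0.02,0.13,0],[-0.02,0.13,0],[-0.02,0.13,0]], rot=[[0,0,0],[0,0,0],[0,0,0],[0,0,0],[0,0,0],[0,0,0],[0,0,0],[0,0,0]], hand=[-1,-1,-1,-1,-1,-1,-1,-1])

```text
clock: 7.15
position: [0.5186, -0.1244, 0.3076]
ee_rot: [-0.001, 1.0, -0.0, -0.002]
contact_force: [-0.8, -0.1, -0.9]
width: 0.0225
gripper_force: 78.5
```

>>> apply_moves(xyz=[[-0.02,0.13,0],[-0.018,0.13,0],[0,0,0],[0,0,0],[0,0,0]], rot=[[0,0,0],[0,0,0],[0,0,0],[0,0,0],[0,0,0]], hand=[-1,-1,-1,-1,-1])

```text
clock: 7.78
position: [0.5083, -0.2002, 0.3088]
ee_rot: [-0.0, 1.0, 0.0, -0.0]
contact_force: [-0.3, -0.4, -1.6]
width: 0.0226
gripper_force: 78.8
```

```bash
python3 - <<'E'
from h import *;from rig import get_image,status
st=status.get_state();print(st["clock"],st["position"],st["contact_force"],st["qpos"])
s=prep(get_image("side"));t=prep(get_image("top"));w=prep(get_image("wrist"),st)
cv2.imwrite("pics/side1.png",s["pixels"][:,:,::-1]);cv2.imwrite("pics/top1.png",t["pixels"][:,:,::-1]);cv2.imwrite("pics/w3.png",w["pixels"][:,:,::-1])
f=lambda d,x,y,a,b,k:cv2.resize(d["pixels"][y:y+b,x:x+a,::-1],None,fx=k,fy=k,interpolation=cv2.INTER_CUBIC)
A=f(s,345,100,80,120,5)
B=cv2.resize(w["pixels"][:,:,::-1],(400,250));B=np.vstack([B,np.zeros((350,400,3),np.uint8)])
T=f(t,340,190,80,70,5);T=np.clip(T*1.5,0,255).astype(np.uint8);B[250:600]=T
cv2.imwrite("pics/c3.png",np.hstack([A,B]))
p=st["position"]
for n,d in(("s",s),("w",w)): print(n,proj(d,[[.51,-.202,.106],[p[0],p[1],p[2]-.151]]))
E
```

```text
7.775 [ 0.50825235 -0.2002482   0.30883433] [-0.3169169  -0.37299054 -1.62760575] [-5.03004996e-01  1.99135411e-01  1.42010700e+00  4.48630583e-04
  1.52349833e+00  1.06683014e+00]
s [[394.19897663 175.29715116]
 [397.16686612 160.92990807]]
w [[319.22719926 173.85379637]
 [317.52669551 186.21340496]]
```

View pics/c3.png

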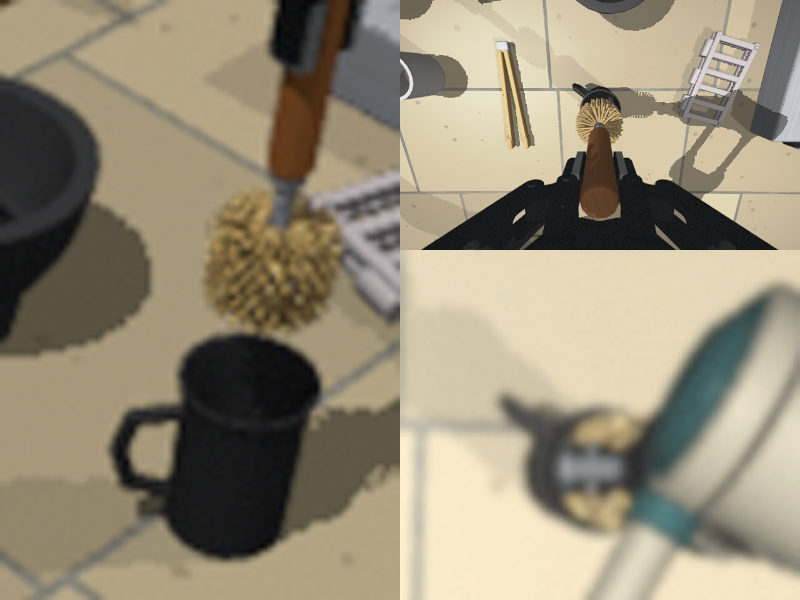

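The brush hangs just above the pot mouth. I'll check its tilt against the projected vertical axis, using side-view pixels from c3: handle bottom at about (293,175) and bristle centre at about (272,260).

```bash
python3 - <<'E'
from h import *;from rig import get_image
s=prep(get_image("side"));p=[.5083,-.2002]
for h in(0,4,32,60,88,140): print(h,(proj(s,[[*p,.158+h/1e3]])[0]-[345,100]+.5)*5)
for q in([.51,-.202],):
    for z in(.106,0): print(z,(proj(s,[[*q,z]])[0]-[345,100]+.5)*5)
# detect bristles mask in side1 / handle line
im=cv2.imread("pics/side1.png")[100:220,345:425];hsv=cv2.cvtColor(im,cv2.COLOR_BGR2HSV)
m=(hsv[...,0]<14)&(hsv[...,1]>120)&(hsv[...,2]>60)
for r in range(4,36,4):
    c=np.where(m[r,40:])[0]+40
    if len(c): print(r*5,(c.min()+.0)*5,(c.max()+1)*5,(c.min()+c.max()+1)*2.5)
E
```

```text
0 [263.24944148 306.8962794 ]
4 [264.41150109 300.88934515]
32 [272.73020158 257.90452786]
60 [281.38566557 213.20990254]
88 [290.39921638 166.69897288]
140 [308.16934579  75.10053288]
0.106 [248.49488314 378.9857558 ]
0 [221.81769947 517.47007128]
20 340.0 345 342.5
40 330.0 340 335.0
60 320.0 335 327.5
80 295.0 325 310.0
100 280.0 305 292.5
120 275.0 320 297.5
140 275.0 310 292.5
160 270.0 305 287.5
```

The brush hangs vertical where predicted. I'll shift by +2 mm in x and −2 mm in y, then lower it into the mouth while watching forces.

>>> apply_moves(xyz=[[0.007,0.006,0],[0,0,0.1],[0,0,0.1],[0,0,0.06],[0,0,0],[0,0,0]], rot=[[0,0,0],[0,0,0],[0,0,0],[0,0,0],[0,0,0],[0,0,0]], hand=[-1,-1,-1,-1,-1,-1])

```text
clock: 8.72
position: [0.5105, -0.2031, 0.2317]
ee_rot: [-0.0, 1.0, -0.0, -0.0]
contact_force: [-1.0, 0.9, -2.5]
width: 0.0224
gripper_force: 78.7
```

>>> apply_moves(xyz=[[0,0,0.04],[0,0,0.04],[0,0,0.04],[0,0,0.04],[0,0,0],[0,0,0]], rot=[[0,0,0],[0,0,0],[0,0,0],[0,0,0],[0,0,0],[0,0,0]], hand=[-1,-1,-1,-1,-1,-1])

```text
clock: 9.48
position: [0.51, -0.203, 0.1824]
ee_rot: [-0.0, 1.0, -0.0, -0.001]
contact_force: [-1.6, 1.3, -4.7]
width: 0.0223
gripper_force: 78.9
```

>>> apply_moves(xyz=[[-0.005,-0.004,0.02],[0,0,0.02],[0,0,0.02],[0,0,0],[0,0,0]], rot=[[0,0,0],[0,0,0],[0,0,0],[0,0,0],[0,0,0]], hand=[-1,-1,-1,-1,-1])

```text
clock: 10.1
position: [0.5089, -0.2021, 0.1647]
ee_rot: [0.0, 1.0, -0.0, -0.0]
contact_force: [0.2, -0.5, -4.0]
width: 0.0225
gripper_force: 78.6
```

>>> apply_moves(xyz=[[0,0,0.01],[0,0,0.01],[0,0,0],[0,0,0]], rot=[[0,0,0],[0,0,0],[0,0,0],[0,0,0]], hand=[-1,-1,-1,-1])

```text
clock: 10.6
position: [0.509, -0.2022, 0.1592]
ee_rot: [0.0, 1.0, -0.0, 0.0]
contact_force: [0.2, -0.1, -1.1]
width: 0.0227
gripper_force: 78.8
```

>>> apply_moves(xyz=[[0,0,0.006],[0,0,0.006],[0,0,0]], rot=[[0,0,0],[0,0,0],[0,0,0]], hand=[-1,-1,-1])

```text
clock: 10.98
position: [0.5097, -0.2022, 0.1588]
ee_rot: [0.001, 1.0, -0.0, 0.001]
contact_force: [-2.6, 1.1, 15.3]
width: 0.0224
gripper_force: 80.8
```

The floor is reached at TCP z ≈ 0.159 with 15 N. Now up.

>>> apply_moves(xyz=[[0,0,-0.03],[0,0,-0.05],[0,0,-0.05],[0,0,-0.05],[0,0,-0.04],[0,0,-0.02],[0,0,0],[0,0,0]], rot=[[0,0,0],[0,0,0],[0,0,0],[0,0,0],[0,0,0],[0,0,0],[0,0,0],[0,0,0]], hand=[-1,-1,-1,-1,-1,-1,-1,-1])

```text
clock: 11.98
position: [0.5092, -0.2022, 0.2282]
ee_rot: [0.0, 1.0, -0.0, 0.001]
contact_force: [0.1, -0.3, 0.9]
width: 0.0221
gripper_force: 78.7
```

```bash
python3 - <<'E'
from h import *;from rig import get_image,status
st=status.get_state();print(st["position"],st["contact_force"])
s=prep(get_image("side"));cv2.imwrite("pics/side2.png",s["pixels"][:,:,::-1])
A=[cv2.resize(cv2.imread(f"pics/side{i}.png")[110:220,345:425],None,fx=5,fy=5,interpolation=cv2.INTER_CUBIC) for i in(0,2)]
cv2.imwrite("pics/c4.png",np.hstack(A))
E
```

```text
[ 0.50923954 -0.202206    0.22819889] [ 0.09965621 -0.28450613  0.92079368]
```

View pics/c4.png

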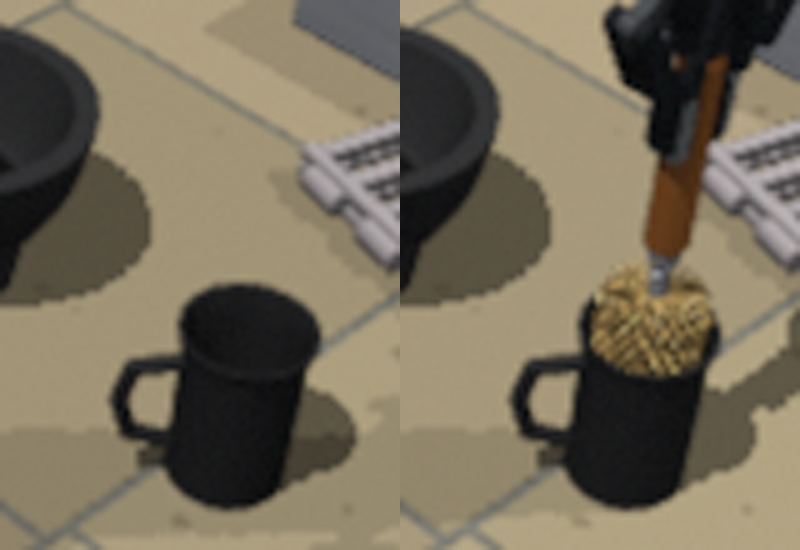

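The pot stands unmoved in both halves (mouth at crop (250,330)), and about half the bristles show above the rim. Next come three more strokes.

>>> apply_moves(xyz=[[0,0,0.05],[0,0,0.05],[0,0,0.05],[0,0,0.05],[0,0,0.03],[0,0,0.01],[0,0,0],[0,0,0]], rot=[[0,0,0],[0,0,0],[0,0,0],[0,0,0],[0,0,0],[0,0,0],[0,0,0],[0,0,0]], hand=[-1,-1,-1,-1,-1,-1,-1,-1])

```text
clock: 13.02
position: [0.5095, -0.202, 0.1588]
ee_rot: [0.001, 1.0, -0.0, 0.001]
contact_force: [-3.3, 2.8, 19.1]
width: 0.0224
gripper_force: 81.5
```

>>> apply_moves(xyz=[[0,0,-0.03],[0,0,-0.05],[0,0,-0.05],[0,0,-0.05],[0,0,-0.04],[0,0,-0.02],[0,0,0],[0,0,0]], rot=[[0,0,0],[0,0,0],[0,0,0],[0,0,0],[0,0,0],[0,0,0],[0,0,0],[0,0,0]], hand=[-1,-1,-1,-1,-1,-1,-1,-1])

```text
clock: 14.02
position: [0.5093, -0.2022, 0.2282]
ee_rot: [0.0, 1.0, -0.0, 0.001]
contact_force: [0.4, 0.5, 0.5]
width: 0.0222
gripper_force: 78.8
```

>>> apply_moves(xyz=[[0,0,0.05],[0,0,0.05],[0,0,0.05],[0,0,0.05],[0,0,0.03],[0,0,0.01],[0,0,0],[0,0,0]], rot=[[0,0,0],[0,0,0],[0,0,0],[0,0,0],[0,0,0],[0,0,0],[0,0,0],[0,0,0]], hand=[-1,-1,-1,-1,-1,-1,-1,-1])

```text
clock: 15.02
position: [0.5095, -0.2021, 0.1588]
ee_rot: [0.001, 1.0, -0.0, 0.001]
contact_force: [-3.4, 2.2, 18.2]
width: 0.0224
gripper_force: 81.6
```

>>> apply_moves(xyz=[[0,0,-0.03],[0,0,-0.05],[0,0,-0.05],[0,0,-0.05],[0,0,-0.04],[0,0,-0.02],[0,0,0],[0,0,0]], rot=[[0,0,0],[0,0,0],[0,0,0],[0,0,0],[0,0,0],[0,0,0],[0,0,0],[0,0,0]], hand=[-1,-1,-1,-1,-1,-1,-1,-1])

```text
clock: 16.02
position: [0.5092, -0.2022, 0.2282]
ee_rot: [0.0, 1.0, -0.0, 0.001]
contact_force: [-0.9, -0.7, 1.9]
width: 0.0223
gripper_force: 78.8
```

>>> apply_moves(xyz=[[0,0,0.05],[0,0,0.05],[0,0,0.05],[0,0,0.05],[0,0,0.03],[0,0,0.01],[0,0,0],[0,0,0]], rot=[[0,0,0],[0,0,0],[0,0,0],[0,0,0],[0,0,0],[0,0,0],[0,0,0],[0,0,0]], hand=[-1,-1,-1,-1,-1,-1,-1,-1])

```text
clock: 17.02
position: [0.5095, -0.2021, 0.1588]
ee_rot: [0.001, 1.0, -0.0, 0.001]
contact_force: [-2.6, 2.1, 18.0]
width: 0.0216
gripper_force: 81.7
```

>>> apply_moves(xyz=[[0,0,-0.03],[0,0,-0.05],[0,0,-0.05],[0,0,-0.05],[0,0,-0.04],[0,0,-0.02],[0,0,0],[0,0,0]], rot=[[0,0,0],[0,0,0],[0,0,0],[0,0,0],[0,0,0],[0,0,0],[0,0,0],[0,0,0]], hand=[-1,-1,-1,-1,-1,-1,-1,-1])

```text
clock: 18.02
position: [0.5092, -0.2022, 0.2282]
ee_rot: [0.0, 1.0, -0.0, 0.001]
contact_force: [-0.7, -0.2, 1.0]
width: 0.0225
gripper_force: 78.8
```

Four strokes done. Now out and back above the crock.

>>> apply_moves(xyz=[[0,0,-0.04],[0,0,-0.06],[0,0,-0.06],[0,0,-0.06],[0,0,-0.07],[0,0,0]], rot=[[0,0,0],[0,0,0],[0,0,0],[0,0,0],[0,0,0],[0,0,0]], hand=[-1,-1,-1,-1,-1,-1])

```text
clock: 18.77
position: [0.5098, -0.2024, 0.3166]
ee_rot: [0.001, 1.0, -0.0, 0.002]
contact_force: [0.2, 1.3, -1.1]
width: 0.0225
gripper_force: 78.7
```

>>> apply_moves(xyz=[[0.02,-0.13,0],[0.02,-0.13,0],[0.02,-0.13,0],[0.02,-0.13,0],[0.02,-0.13,0],[0.02,-0.13,0],[0.02,-0.13,0],[0.02,-0.13,0]], rot=[[0,0,0],[0,0,0],[0,0,0],[0,0,0],[0,0,0],[0,0,0],[0,0,0],[0,0,0]], hand=[-1,-1,-1,-1,-1,-1,-1,-1])

```text
clock: 19.77
position: [0.5566, 0.1112, 0.3135]
ee_rot: [0.0, 1.0, -0.0, -0.001]
contact_force: [0.6, -0.4, -1.8]
width: 0.0225
gripper_force: 79.0
```

>>> apply_moves(xyz=[[0.02,-0.13,0],[0.018,-0.135,0],[0,0,0],[0,0,0],[0,0,0]], rot=[[0,0,0],[0,0,0],[0,0,0],[0,0,0],[0,0,0]], hand=[-1,-1,-1,-1,-1])

```text
clock: 20.4
position: [0.5683, 0.1883, 0.3144]
ee_rot: [0.0, 1.0, -0.001, -0.0]
contact_force: [0.2, 0.3, -1.9]
width: 0.0228
gripper_force: 79.2
```

```bash
python3 - <<'E'
from h import *;from rig import get_image,status
st=status.get_state();print(st["position"],st["contact_force"])
for n in("side","top"):
    a=get_image(n)["pixels"][:,:,::-1];b=cv2.imread(f"pics/{n}0.png");cv2.imwrite(f"pics/{n}3.png",a)
    c=(slice(160,225),slice(355,425)) if n=="side" else (slice(210,260),slice(355,400))
    print(n,"pot diff",np.abs(a[c].astype(int)-b[c]).mean())
A=[cv2.resize(cv2.imread(f"pics/side{i}.png")[160:290,225:305],None,fx=4,fy=4,interpolation=cv2.INTER_CUBIC) for i in(0,3)]
cv2.imwrite("pics/c5.png",np.hstack(A))
E
```

```text
[0.56828025 0.18830847 0.31441943] [ 0.15257805  0.33803822 -1.90385868]
side pot diff 18.711868131868133
top pot diff 16.20251851851852
```

View pics/c5.png

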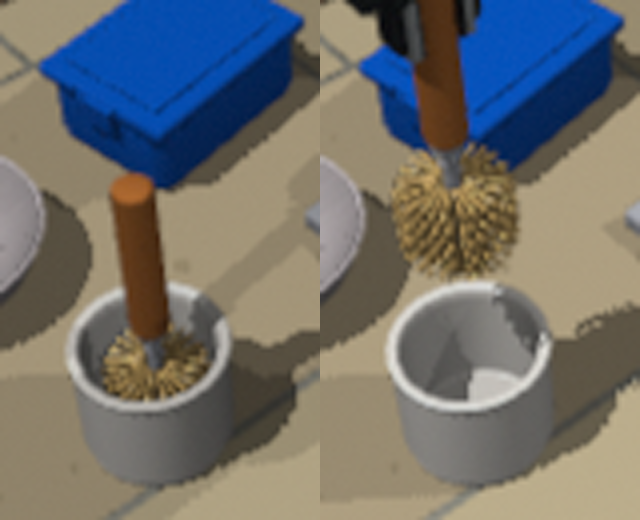

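The crock hasn't moved (rim at the same pixels in both halves) and the brush is above it. Lowering now.

>>> apply_moves(xyz=[[0,-0.003,0.08],[0,0,0.1],[0,0,0.1],[0,0,0.1],[0,0,0.08],[0,0,0.04],[0,0,0],[0,0,0]], rot=[[0,0,0],[0,0,0],[0,0,0],[0,0,0],[0,0,0],[0,0,0],[0,0,0],[0,0,0]], hand=[-1,-1,-1,-1,-1,-1,-1,-1])

```text
clock: 21.5
position: [0.5694, 0.1903, 0.1659]
ee_rot: [-0.0, 1.0, -0.0, 0.001]
contact_force: [0.6, 0.1, -1.2]
width: 0.0225
gripper_force: 79.3
```

>>> apply_moves(xyz=[[0,0,0.006],[0,0,0.006],[0,0,0]], rot=[[0,0,0],[0,0,0],[0,0,0]], hand=[-1,-1,-1])

```text
clock: 21.88
position: [0.5684, 0.1904, 0.1611]
ee_rot: [0.0, 1.0, -0.0, -0.0]
contact_force: [-0.2, 0.1, -1.3]
width: 0.022
gripper_force: 79.3
```

>>> apply_moves(xyz=[[0,0,0.004],[0,0,0],[0,0,0]], rot=[[0,0,0],[0,0,0],[0,0,0]], hand=[-1,-1,-1], force=40)

```text
clock: 22.25
position: [0.5688, 0.1904, 0.1609]
ee_rot: [-0.0, 1.0, -0.0, 0.001]
contact_force: [-0.3, -0.4, 5.1]
width: 0.0224
gripper_force: 79.9
```

>>> apply_moves(xyz=[[0,0,0],[0,0,0],[0,0,0],[0,0,0],[0,0,0],[0,0,0],[0,0,0],[0,0,0]], rot=[[0,0,0],[0,0,0],[0,0,0],[0,0,0],[0,0,0],[0,0,0],[0,0,0],[0,0,0]], hand=[-0.2,0.1,0.4,0.7,1,1,1,1])

```text
clock: 23.25
position: [0.5685, 0.1903, 0.1599]
ee_rot: [0.0, 1.0, -0.0, 0.0]
contact_force: [-0.8, 0.1, -0.0]
width: 0.0854
gripper_force: 0.0
```

>>> apply_moves(xyz=[[0,0,-0.06],[0,0,-0.1],[0,0,-0.12],[0,0,-0.15],[-0.1,0.1,-0.05],[-0.15,0.15,0],[-0.15,0.15,0],[0,0,0]], rot=[[0,0,0],[0,0,0],[0,0,0],[0,0,0],[0,0,0],[0,0,0],[0,0,0],[0,0,0]], hand=[1,1,1,1,1,1,1,1])

```text
clock: 24.25
position: [0.4467, 0.07, 0.3044]
ee_rot: [0.001, 1.0, -0.002, -0.0]
contact_force: [1.2, -0.1, 0.6]
width: 0.0856
gripper_force: 0.0
```

```bash
python3 - <<'E'
from h import *;from rig import get_image,status
st=status.get_state();print(st["clock"],st["position"],st["contact_force"],st["width"])
for n in("side","top"):
    cv2.imwrite(f"pics/{n}4.png",get_image(n)["pixels"][:,:,::-1])
A=[cv2.resize(cv2.imread(f"pics/side{i}.png")[120:300,170:480],None,fx=1.6*1.6,fy=1.6,interpolation=cv2.INTER_CUBIC) if 0 else cv2.resize(cv2.imread(f"pics/side{i}.png")[135:290,170:480],None,fx=1.9,fy=1.9,interpolation=cv2.INTER_CUBIC) for i in(0,4)]
cv2.imwrite("pics/c6.png",np.vstack(A))
E
```

```text
24.25 [0.44674946 0.07002795 0.30440381] [ 1.23679411 -0.09275071  0.63476941] 0.0856073969271558
```

View pics/c6.png

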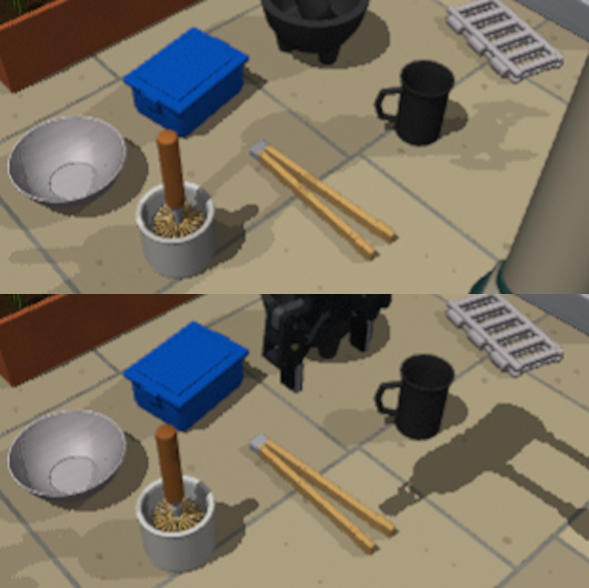

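The brush stands upright in its crock with the handle up. The pot, crock, tongs and the other items in view are where they started, and the gripper is clear of everything.

```bash
python3 -c "
from rig import job;print(job.sign_off())"
```

```text
the job is handed in; nothing more can be done
None
```

The pot got four full scrubbing strokes to its floor and stayed where it stood, the brush is back in its crock, handle up and released, and the job was handed in at about 24 s.

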